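# Load the sample bottle and index the photometer turntable to its reading window

### The arm

A 6-joint arm with a two-finger parallel gripper is mounted at the origin on the work surface. World frame = base frame: x ahead of the robot, y to its left, z up, the work surface at z = 0. Lengths are in m, angles in rad, forces in N, time in s.
With the tool pointing down it reaches from about 0.225 to 0.725 m from the base axis. Payload 3.1 kg.
Tool frame: the origin (TCP) lies at the very end of the fingers, on their centre line; the grasp point (between the pads) lies 19 mm behind it; z points along the fingers, y is the line along which they close (so a half turn about z gives the same grasp; the last joint's range is limited). The gripper opens to 85 mm and grips with 20 to 120 N. Pads are 22 mm wide; open, the fingers measure 114 mm over their backs; the gripper's body (76 mm by 85 mm) begins 54 mm behind the grasp point. The pads swing forward as they close: fully open they stand 13 mm farther back than shut.
Start: joints at [1.04, 0.048, 0.099, 1.622, 0, 1.443], TCP at [0.206, 0.483, 0.231] pointing down, gripper open.
Joint ranges: [-2.91, 2.91], [-0.99, 1.94], [-1.21, 1.42], [-2.12, 2.29], [-1.49, 1.47], [-3.14, 3.14]. Speed limits (rad/s): [2.79, 2.79, 3.14, 3.14, 3.14, 3.14].

### API

Orientations are given as a 3x3 rotation matrix whose columns are the frame's x, y, z axes.
In Python, from plant import state, camera, calibration, hand_in gives the robot as it stands.
- The arm moves only by the tool jog_arm, never from a script. Its argument "series" is one flat list of numbers, 7 for each row, row after row: the closure, from 0 (fully open) to 1 (shut), then the shift along the tool's x, y, z in cm, then the turn, a rotation vector about the tool's x, y, z in degrees. A call has exactly 10 rows; each row shifts and turns the commanded pose from where the row before left it, along the tool's axes as they then stand; what a row does not reach is not made up. A row lasts 1/12 s, in which the tool goes at most 41.7 mm and 7.16 degrees, less where a joint would pass 70% of its speed; a pose out of reach is approached as far as the arm can. A call with a gripper value outside its range is refused whole. The fingers move at their own pace and stop on an object; "force" is the grip in N (left out, the last holds). Time passes only in rows, so rows that do not move let the fingers close, or fill a call up. It gives the time, the measured TCP pose, the force, the opening and the grip force at its end, in the units of the state.
- state(): the state, without advancing time (a new reading comes with each control period).
- camera(name): name is "scene" or "top" or "wrist"; returns the picture (420x560x3 uint8, red, green, blue); there is no depth.
- calibration(name): a dict with "mtx" (3x3 intrinsics, pixels), "R" (3x3) and "t" (3): a world point X has camera coordinates R X + t; the wrist camera has in their place "T_tool_cam" (4x4, takes a point from camera to tool coordinates, whose origin is the TCP and whose axes are the flange's). Camera axes: x right, y down, z forward; pixel columns grow to the right and rows downward; lengths in m; the calibration is good to about 2 mm. A picture is of the moment at which its call begins: read the wrist's pose just before it. calibration takes no time and is no camera call.
- hand_in(): hands the job in; it is judged then, once.
The state is a dict: "clock": time; "qpos": joint angles; "joint_vel": joint speeds; "tau": joint torques, N m; "eef_pos": TCP position; "tcp_rot": TCP orientation; "wrist_force": force on the tool from outside, world axes, zero at the start; "wrist_torque": the same for the moment, N m; "opening": finger opening in m; "grip_force": force on a finger pad.
Only numpy, scipy, OpenCV 4.12 (cv2) and the standard library are available. Lean on these libraries where they do the work, as an engineer would, in place of code of your own. Each camera call takes 0.05 s, during which the arm holds its last target. There are 200 camera calls.

### The job

Lower the slim sample bottle (do not drop it) upright and fully home into the one open holder of the photometer's turntable, and turn the turntable so that this holder clicks to rest squarely in front of the reading window. Keep the bottle from tipping over, leave the other containers standing where they are, and let go of everything at the end.

Things in the scene. Friction and masses are not known exactly. Their poses are not given: they have to be found in the camera images.
- sample_mid (a point): Slim sample bottle, loose, upright on the bench: white plastic, round, 40 mm diameter up to 82 mm, then a neck and a grey cap of 30 mm diameter; 110 mm tall, 0.13 kg. This point is its centre, 55 mm above its underside; z is its long axis, upward. Grip the body 10 to 20 mm above this point to keep the fingers clear of the holder's rim.
- turntable (a joint): Angle (rad) of the turntable, growing clockwise seen from above. Sprung detents pull it in at 0, 0.785, 1.571 and 2.356; stops just beyond the first and last. The open holder faces the window at 1.571. It starts at or below 0.95, in one of the first two detents, so it turns clockwise. Leaving a detent takes up to 0.4 N m (5 N at the knob); let go within 10 degrees of one and it swings in.
- holder (a point): The open holder on the turntable: a grey cup with a round bore of 48 mm diameter, 56 mm outside, fixed to the disc 80 mm from the axle. This point is the centre of its inner floor, 54 mm above the bench; the rim lies 36 mm above it. Its frame turns with the turntable: x points outward from the axle, z up.
- knob (a point): The turntable's knob: a round upright dark steel post, 21 mm diameter, fixed to the disc 85 mm from the axle, opposite the open holder; its top is 112 mm above the bench. This point is the middle of its grip, 87 mm above the bench. Pinch it from above and lead it round the axle; it may turn between the fingers.
- axle (a point): Centre of the turntable, at its top face, 50 mm above the bench; fixed, y points away from the reading window, z up. An aluminium disc of 240 mm diameter with a low steel hub (48 mm diameter, 18 mm high). It carries the open holder, the knob opposite it and, between them, two plugged holders (grey, steel lid, 56 mm diameter, 41 mm high, not used).
- window (a point): The reading window, fixed: a short steel lens tube of 40 mm diameter pointing at the turntable from the photometer's white housing (190 mm wide, 140 mm deep, 150 mm high, its face 147 mm from the axle). This point is the centre of the lens, 115 mm above the bench.
- jar: Bystander: squat white jar, grey lid, 64 mm diameter, 70 mm high; origin at the centre of its underside. Leave it alone.
- tall: Bystander: tall wide white bottle, grey cap, 60 mm diameter, 170 mm high; origin at the centre of its underside. Leave it alone.
- beaker: Bystander: empty glass beaker, 72 mm diameter, 95 mm high; origin at the centre of its underside. Leave it alone.

How it is judged:
At the end, for the whole second after the job is handed in: The sample bottle stands upright (within 0.1 rad) on the floor of the open holder (centre within 8 mm of the holder's axis, height within 6 mm), and the turntable rests in the detent with that holder at the reading window: joint at 1.571 within 0.06 rad and still (under 0.05 rad/s) (value of joint turntable between 1.5108 and 1.6308 rad and horizontal distance between sample_mid and holder below 0.008 m and angle between sample_mid's own z axis and vertical below 0.1 rad and z of sample_mid in the frame of holder between 0.049 and 0.061 m and velocity of joint turntable between -0.05 and 0.05 rad/s); the robot touches nothing.
It fails at once if the sample bottle tips over (more than 0.5 rad) (angle between sample_mid's own z axis and vertical above 0.5 rad).
It fails at once if the sample bottle is dropped (out of the fingers and faster than 0.6 m/s, a fall of about 18 mm) (contact force between sample and the fingers below 0.2 N and linear speed of sample above 0.6 m/s).
It fails at once if a jar, tall bottle or beaker is moved more than 30 mm or tipped (distance of any of jar, tall, beaker from where it was at the start of the episode above 0.03 m or angle between any of jar, tall, beaker's own z axis and vertical above 0.3 rad).
It also fails if it takes over 67 s, if anything falls off the work surface, if the arm or the gripper's body presses on something with over 40 N, if the wrist force passes 120 N, or if a joint passes its speed limit or range.

## Working session

There is one attempt and no reset: what is moved stays moved. The work goes in short steps, Python scripts to look and compute and a tool call to move; the robot and the scene stay as the last step left them, time stands still between calls to the robot, and variables do not carry over. Pictures are saved under pics/ and viewed, at most 10 in all, crops included, and the job is handed in when it is done.

Besides the shell and the picture viewer there is one more tool, called after "Emit:" as a command line: name --argument value ..., lists and objects as JSON in quotes. jog_arm: Moves the arm, as the interface text tells. Its arguments: {"type":"object","properties":{"series":{"type":"array"},"force":{"type":"number"}},"required":["series"]}

```bash
mkdir -p pics; ls
python3 - <<'E'
from plant import *
import cv2,numpy as np
s=state();print({k:np.round(v,3).tolist() for k,v in s.items()})
for n in("scene","top"):
    im=camera(n);cv2.imwrite(f"pics/{n}0.png",im[:,:,::-1]);c=calibration(n);print(n,c)
print(calibration("wrist"))
E
```

```text
pics
{'clock': 0.0, 'qpos': [1.04, 0.049, 0.098, 1.622, 0.0, 1.443], 'joint_vel': [0.001, 0.0, -0.001, 0.001, 0.002, 0.0], 'tau': [-0.0, -33.878, 32.002, 0.02, -0.0, 0.0], 'eef_pos': [0.206, 0.482, 0.23], 'tcp_rot': [[-0.92, 0.392, -0.001], [0.392, 0.92, -0.002], [0.0, -0.002, -1.0]], 'wrist_force': [0.213, 0.34, -0.03], 'wrist_torque': [0.038, -0.026, 0.012], 'grip_force': 0.0, 'opening': 0.085}
scene {'mtx': array([[519.60583691,   0.        , 285.9761182 ],
       [  0.        , 519.60583691, 209.8489947 ],
       [  0.        ,   0.        ,   1.        ]]), 'R': array([[-0.04845411,  0.99872007,  0.01450577],
       [ 0.83484663,  0.04846795, -0.54834474],
       [-0.54834596, -0.01445946, -0.83612656]]), 't': array([-0.02784061, -0.34476715,  1.75506877])}
top {'mtx': array([[518.92483674,   0.        , 277.5418344 ],
       [  0.        , 518.92483674, 216.66134318],
       [  0.        ,   0.        ,   1.        ]]), 'R': array([[-0.00521391, -0.99996059, -0.00718614],
       [-0.99079422,  0.00613799, -0.13523736],
       [ 0.13527613,  0.00641487, -0.99078717]]), 't': array([0.08550693, 0.48669987, 1.44859161])}
{'mtx': array([[343.16750334,   0.        , 281.28687058],
       [  0.        , 343.16750334, 207.92015587],
       [  0.        ,   0.        ,   1.        ]]), 'T_tool_cam': array([[-2.32838134e-04, -9.55774545e-01, -2.94100263e-01,
         7.46534620e-02],
       [ 9.99999853e-01, -7.86004451e-05, -5.36258598e-04,
         2.99435127e-04],
       [ 4.89425906e-04, -2.94100345e-01,  9.55774423e-01,
        -1.41740765e-01],
       [ 0.00000000e+00,  0.00000000e+00,  0.00000000e+00,
         1.00000000e+00]])}
```

View pics/top0.png

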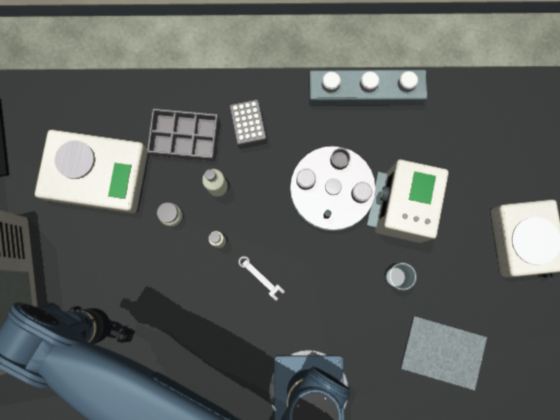

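View pics/scene0.png

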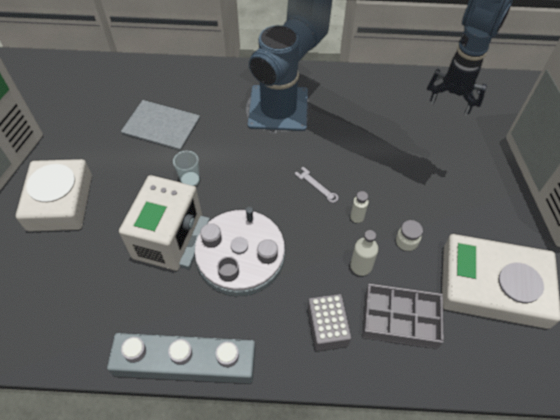

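The top view shows the sample near (217,239), the tall bottle at (214,182) and the jar at (169,214). The turntable is centred at about (333,187), with the open holder at (340,158), the knob at (327,213) and the window tube at about (380,196). I'll zoom in for exact pixels.

Run:
```python
import cv2,numpy as np
t=cv2.imread("pics/top0.png");s=cv2.imread("pics/scene0.png")
z=lambda im,x,y,w,h,k:cv2.resize(im[y:y+h,x:x+w],None,fx=k,fy=k,interpolation=cv2.INTER_CUBIC)
a=z(t,285,140,120,100,4)   #480x400
b=z(t,195,160,60,90,4)    #240x360
c=np.zeros((600,800,3),np.uint8);c[:400,:480]=a;c[:360,490:730]=b
d=z(s,345,180,50,50,4);c[400:600,:200]=d
cv2.imwrite("pics/zoom.png",c)
```

```text
(no output)
```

View pics/zoom.png

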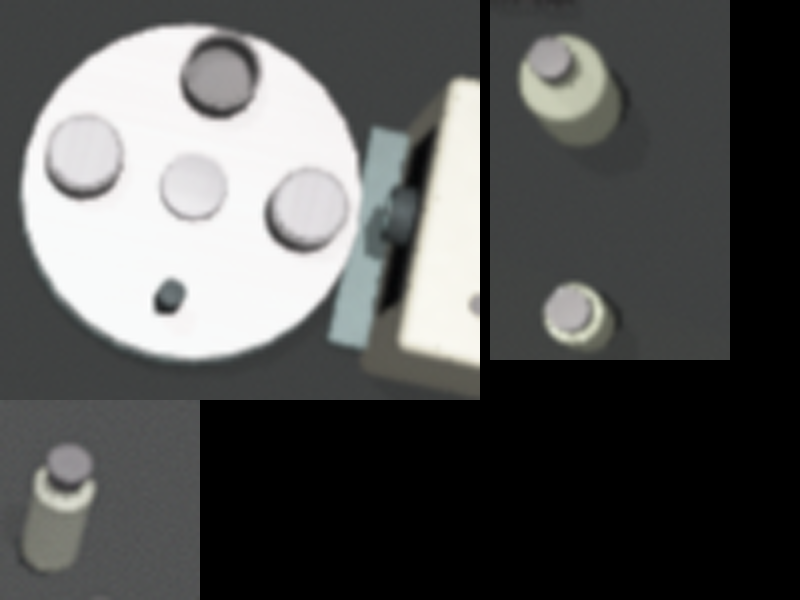

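```bash
cat > h.py <<'E'
import numpy as np,cv2
from plant import *
def bp(n,u,v,z):
    c=calibration(n);R=c["R"];o=-R.T@c["t"];d=R.T@np.linalg.solve(c["mtx"],[u,v,1]);return o+d*(z-o[2])/d[2]
def bpw(u,v,z,s):
    c=calibration("wrist");T=c["T_tool_cam"];R=np.array(s["tcp_rot"]);o=R@T[:3,3]+s["eef_pos"]
    d=R@T[:3,:3]@np.linalg.solve(c["mtx"],[u,v,1]);return o+d*(z-o[2])/d[2]
def prj(s,X):
    c=calibration("wrist");T=c["T_tool_cam"];R=np.array(s["tcp_rot"]);p=T[:3,:3].T@(R.T@(np.array(X)-s["eef_pos"])-T[:3,3]);q=c["mtx"]@p;return q[:2]/q[2]
def tool(s,X):return np.array(s["tcp_rot"]).T@(np.array(X)-s["eef_pos"])*100
E
python3 - <<'E'
from h import *
im=cv2.imread("pics/top0.png")
m=(im[140:240,285:376].min(2)>130).astype(np.uint8)
k=max(cv2.findContours(m,0,1)[0],key=cv2.contourArea);k=cv2.convexHull(k);print(cv2.fitEllipse(k))
e=cv2.fitEllipse(k)[0]
for n,u,v,z in [("disc",285+e[0],140+e[1],.05),("hub",333-.1,186.2,.068),("holder",285+55-.4,140+18.6-.4,.09),("knob",285+43.5-.4,140+72.8-.4,.112),("plugL",285+21-.4,178,.091),("plugR",285+77.2-.4,140+51.5,.091),("sample",215-.1,236.7,.11),("tall",209.6,174,.17),("jar",168,211,.07),("lens",385,193,.115),("beaker",401,277,.05)]:
    print(n,bp("top",u,v,z).round(4))
print("sample scene",bp("scene",345+69/4-.4,180+66/4-.4,.11).round(4))
E
```

```text
((50.1434211730957, 49.74000549316406), (82.47758483886719, 94.75843811035156), 126.15231323242188)
disc [ 0.5611 -0.0814  0.05  ]
hub [ 0.5678 -0.0734  0.068 ]
holder [ 0.6428 -0.0914  0.09  ]
knob [ 0.4872 -0.0546  0.112 ]
plugL [0.5869 0.004  0.091 ]
plugR [ 0.5479 -0.1505  0.091 ]
sample [0.4233 0.2513 0.11  ]
tall [0.5825 0.2594 0.17  ]
jar [0.5    0.3884 0.07  ]
lens [ 0.5389 -0.2093  0.115 ]
beaker [ 0.3138 -0.2591  0.05  ]
sample scene [0.4252 0.2554 0.11  ]
```

Holder bearing from the axle is about -13° and the window is about -102°, so the turntable starts at 0 and needs 90° clockwise. I'll place the bottle first, since the holder is in the open there. First move is to square the tool to the world axes and go over the sample.

Emit:
jog_arm --series '[0, 0, 0, 0, 0, 0, -5.8, 0, 0, 0, 0, 0, 0, -5.8, 0, 0, 0, 0, 0, 0, -5.8, 0, 0, 0, 0, 0, 0, -5.7, 0, -2.4, -2.5, 0, 0, 0, 0, 0, -2.4, -2.5, 0, 0, 0, 0, 0, -2.4, -2.5, 0, 0, 0, 0, 0, -2.4, -2.5, 0, 0, 0, 0, 0, -2.4, -2.5, 0, 0, 0, 0, 0, -2.4, -2.5, 0, 0, 0, 0]' --force 40

```text
clock: 0.93
eef_pos: [0.3504, 0.3316, 0.2308]
tcp_rot: [[-1.0, -0.001, -0.001], [-0.001, 1.0, -0.001], [0.001, -0.001, -1.0]]
wrist_force: [0.9, 0.3, -0.2]
opening: 0.0855
grip_force: 0.0
```

Emit:
jog_arm --series '[0, -2.4, -2.5, 0, 0, 0, 0, 0, -2.4, -2.5, 0, 0, 0, 0, 0, -1.5, -1.7, 0, 0, 0, 0, 0, -0.9, -1, 0, 0, 0, 0, 0, 0, 0, 0, 0, 0, 0, 0, 0, 0, 0, 0, 0, 0, 0, 0, 0, 0, 0, 0, 0, 0, 0, 0, 0, 0, 0, 0, 0, 0, 0, 0, 0, 0, 0, 0, 0, 0, 0, 0, 0, 0]'

```text
clock: 1.77
eef_pos: [0.4213, 0.2568, 0.2314]
tcp_rot: [[-1.0, -0.002, 0.0], [-0.002, 1.0, 0.0], [-0.0, 0.0, -1.0]]
wrist_force: [0.1, -0.9, -0.8]
opening: 0.0858
grip_force: 0.0
```

Run:
```python
from h import *
s=state();im=camera("wrist");cv2.imwrite("pics/w1.png",im[:,:,::-1])
print(s["clock"],s["eef_pos"],np.round(s["tcp_rot"],3).tolist(),s["qpos"])
print("cap proj",prj(s,[.424,.253,.11]))
```

```text
1.7667 [0.42134133 0.2567642  0.23137179] [[-1.0, -0.002, 0.0], [-0.002, 1.0, 0.0], [-0.0, 0.0, -1.0]] [ 4.11217582e-01 -3.41945183e-02  1.66867743e-02  1.62161226e+00
  1.20663288e-04  4.09270709e-01]
cap proj [276.57107975 203.50953265]
```

View pics/w1.png

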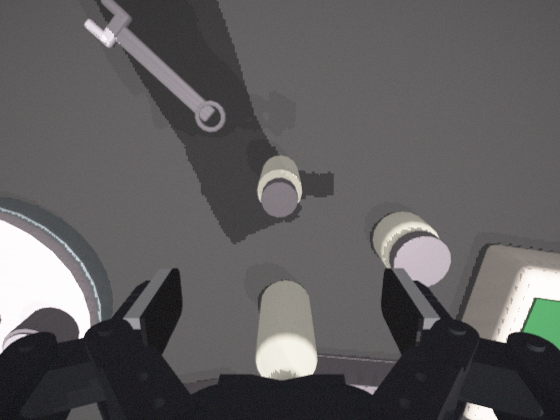

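The sample's cap is centred at about (280,197), well between the fingers; the tall bottle is at (287,330) and the jar at (420,257).

Run:
```python
from h import *
s=state()
P=bpw(280,197.5,.11,s);print(P,tool(s,[P[0],P[1],.051]))
print(bpw(420,258,.07,s))
```

```text
[0.41906915 0.25562089 0.11      ] [ 0.23263956 -0.10438289 18.03687768]
[0.49047377 0.39089699 0.07      ]
```

Emit:
jog_arm --series '[0, 0, -0.1, 2.5, 0, 0, 0, 0, 0, -0.1, 2.5, 0, 0, 0, 0, 0, 0, 2.5, 0, 0, 0, 0, 0, 0, 2.5, 0, 0, 0, 0, 0, 0, 2.5, 0, 0, 0, 0, 0, 0, 2, 0, 0, 0, 0, 0, 0, 1.5, 0, 0, 0, 0, 0, 0, 1, 0, 0, 0, 0, 0, 0, 0.9, 0, 0, 0, 0, 0, 0, 0, 0, 0, 0]'

```text
clock: 2.65
eef_pos: [0.4206, 0.2537, 0.0506]
tcp_rot: [[-1.0, -0.001, -0.003], [-0.001, 1.0, -0.001], [0.003, -0.001, -1.0]]
wrist_force: [-1.3, -0.4, 0.6]
opening: 0.0852
grip_force: 0.0
```

Emit:
jog_arm --series '[0.3, 0, 0, 0, 0, 0, 0, 0.4, 0, 0, 0, 0, 0, 0, 0.5, 0, 0, 0, 0, 0, 0, 0.6, 0, 0, 0, 0, 0, 0, 0.8, 0, 0, 0, 0, 0, 0, 0.8, 0, 0, 0, 0, 0, 0, 0.8, 0, 0, 0, 0, 0, 0, 0.8, 0, 0, 0, 0, 0, 0, 0.8, 0, 0, 0, 0, 0, 0, 0.8, 0, 0, 0, 0, 0, 0]'

```text
clock: 3.48
eef_pos: [0.423, 0.2547, 0.0538]
tcp_rot: [[-1.0, -0.0, 0.003], [-0.0, 1.0, 0.001], [-0.003, 0.001, -1.0]]
wrist_force: [-0.5, 1.2, 6.5]
opening: 0.0391
grip_force: 40.7
```

Emit:
jog_arm --series '[0.8, 0, 0, -0.5, 0, 0, 0, 0.8, 0, 0, -1, 0, 0, 0, 0.8, 0, 0, -2, 0, 0, 0, 0.8, 0, 0, -2.5, 0, 0, 0, 0.8, 0, 0, -2.5, 0, 0, 0, 0.8, 0, 0, -2.5, 0, 0, 0, 0.8, 0, 0, -2, 0, 0, 0, 0.8, 0, 0, -1, 0, 0, 0, 0.8, 0, 0, -0.5, 0, 0, 0, 0.8, 0, 0, 0, 0, 0, 0]'

```text
clock: 4.32
eef_pos: [0.4223, 0.2542, 0.1981]
tcp_rot: [[-1.0, -0.0, 0.001], [-0.0, 1.0, 0.0], [-0.001, 0.0, -1.0]]
wrist_force: [-0.4, 0.1, -2.0]
opening: 0.0386
grip_force: 40.4
```

Emit:
jog_arm --series '[0.8, -0.3, -0.6, 0, 0, 0, 0, 0.8, -0.7, -1.2, 0, 0, 0, 0, 0.8, -1.3, -2.1, 0, 0, 0, 0, 0.8, -1.4, -2.4, 0, 0, 0, 0, 0.8, -1.5, -2.4, 0, 0, 0, 0, 0.8, -1.5, -2.4, 0, 0, 0, 0, 0.8, -1.5, -2.4, 0, 0, 0, 0, 0.8, -1.5, -2.4, 0, 0, 0, 0, 0.8, -1.5, -2.4, 0, 0, 0, 0, 0.8, -1.5, -2.4, 0, 0, 0, 0]'

```text
clock: 5.15
eef_pos: [0.5483, 0.0453, 0.1948]
tcp_rot: [[-1.0, 0.0, -0.004], [0.0, 1.0, -0.0], [0.004, -0.0, -1.0]]
wrist_force: [0.8, 0.6, -1.2]
opening: 0.0387
grip_force: 40.4
```

Emit:
jog_arm --series '[0.8, -1.5, -2.4, 0, 0, 0, 0, 0.8, -1.5, -2.4, 0, 0, 0, 0, 0.8, -1.5, -2.4, 0, 0, 0, 0, 0.8, -1.5, -2.2, 0, 0, 0, 0, 0.8, -1.5, -2, 0, 0, 0, 0, 0.8, -1, -1.5, 0, 0, 0, 0, 0.8, -0.5, -0.9, 0, 0, 0, 0, 0.8, -0.3, -0.5, 0, 0, 0, 0, 0.8, 0, 0, 0, 0, 0, 0, 0.8, 0, 0, 0, 0, 0, 0]'

```text
clock: 5.98
eef_pos: [0.6413, -0.0953, 0.1966]
tcp_rot: [[-1.0, -0.001, -0.002], [-0.001, 1.0, 0.001], [0.002, 0.001, -1.0]]
wrist_force: [0.6, 0.7, -1.8]
opening: 0.0391
grip_force: 40.4
```

Run:
```python
from h import *
s=state();im=camera("wrist");cv2.imwrite("pics/w2.png",im[:,:,::-1])
print(s["clock"],s["eef_pos"],np.round(s["tcp_rot"],3).tolist(),s["opening"],s["grip_force"])
print("rim proj",prj(s,[.645,-.092,.09]),"hub",prj(s,[.567,-.0735,.068]))
```

```text
5.9833 [ 0.64129147 -0.09531004  0.19656944] [[-1.0, -0.001, -0.002], [-0.001, 1.0, 0.001], [0.002, 0.001, -1.0]] 0.03914613899393283 40.40225063217804
rim proj [285.51763679 210.59030186] hub [310.11631096 103.11806143]
```

View pics/w2.png

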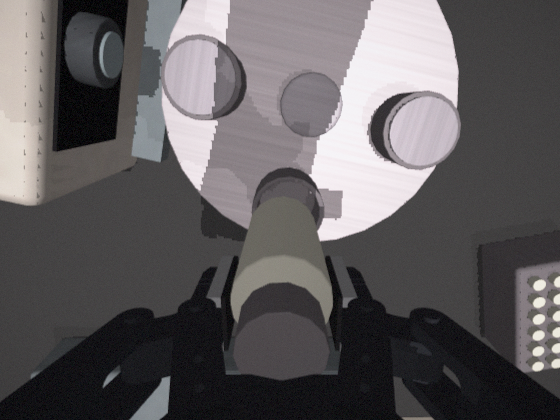

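Run:
```python
from h import *
s=state();e=s["eef_pos"]
print("cap on axis ->",prj(s,e+[0,0,.0575]))
for d in(-.004,.004):print(prj(s,e+[d,0,.0575]))
A=bpw(311,104,.068,s);print("hub",A)
pr=bpw(424,130,.091,s);pl=bpw(200,77,.091,s);print("plugs",pl,pr,(pl+pr)/2,np.linalg.norm(pl-pr))
print("holder",bpw(287.5,204.5,.09,s))
d=(pr-pl)[:2];d/=np.linalg.norm(d);n=np.array([d[1],-d[0]]);print("holder from plugs",A[:2]+.08*n)
im=cv2.imread("pics/w2.png");g=np.ascontiguousarray(im[150:350,220:360]);cv2.imwrite("pics/c2.png",cv2.resize(np.clip(g*1.6,0,255).astype(np.uint8),None,fx=3,fy=3,interpolation=cv2.INTER_CUBIC))
```

```text
cap on axis -> [281.1122014  363.54103884]
[281.12372758 352.3761745 ]
[281.10093579 374.45348762]
hub [ 0.5677592  -0.07244495  0.068     ]
plugs [ 0.55029141 -0.14988174  0.091     ] [0.58518547 0.00591379 0.091     ] [ 0.56773844 -0.07198398  0.091     ] 0.15965538610813565
holder [ 0.64042937 -0.09012272  0.09      ]
holder from plugs [ 0.64582511 -0.08992964]
```

View pics/c2.png

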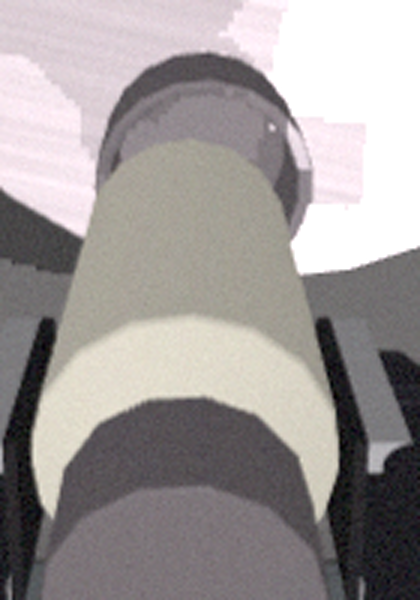

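The crop shows the holder's rim centred at about (289,211) in the full image. The bottle's cap sits about 3.5 mm robot-ward of the tool axis. I'll correct for that and descend to just above the rim.

Emit:
jog_arm --series '[0.8, -0.2, 0.1, 0, 0, 0, 0, 0.8, -0.3, 0.2, 0, 0, 0, 0, 0.8, -0.3, 0.2, 0, 0, 0, 0, 0.8, 0, 0, 0.5, 0, 0, 0, 0.8, 0, 0, 1, 0, 0, 0, 0.8, 0, 0, 1, 0, 0, 0, 0.8, 0, 0, 1, 0, 0, 0, 0.8, 0, 0, 0.7, 0, 0, 0, 0.8, 0, 0, 0.3, 0, 0, 0, 0.8, 0, 0, 0, 0, 0, 0]'

```text
clock: 6.87
eef_pos: [0.6489, -0.0907, 0.1502]
tcp_rot: [[-1.0, -0.0, -0.003], [-0.0, 1.0, 0.001], [0.003, 0.001, -1.0]]
wrist_force: [0.0, 0.3, -0.4]
opening: 0.0384
grip_force: 40.4
```

Run:
```python
from h import *
s=state();im=camera("wrist")[:,:,::-1];sc=camera("scene")[:,:,::-1]
print(s["clock"],s["eef_pos"],s["wrist_force"],np.round(s["tcp_rot"],3).tolist())
print("rim",prj(s,[.6455,-.0897,.09]),"hub",prj(s,[.5678,-.0724,.068]))
z=lambda g,k:cv2.resize(np.clip(g*1.4,0,255).astype(np.uint8),None,fx=k,fy=k,interpolation=cv2.INTER_CUBIC)
c=np.zeros((600,800,3),np.uint8);a=z(im[120:320,220:360],3);c[:,:420]=a
b=z(sc[215:295,190:265],5);c[:400,425:800]=b
cv2.imwrite("pics/c3.png",c)
```

```text
6.8667 [ 0.64888814 -0.09070997  0.15016111] [ 0.01401866  0.25765782 -0.36959076] [[-1.0, -0.0, -0.003], [-0.0, 1.0, 0.001], [0.003, 0.001, -1.0]]
rim [282.78936438 222.16560695] hub [310.73377651  91.84089296]
```

View pics/c3.png

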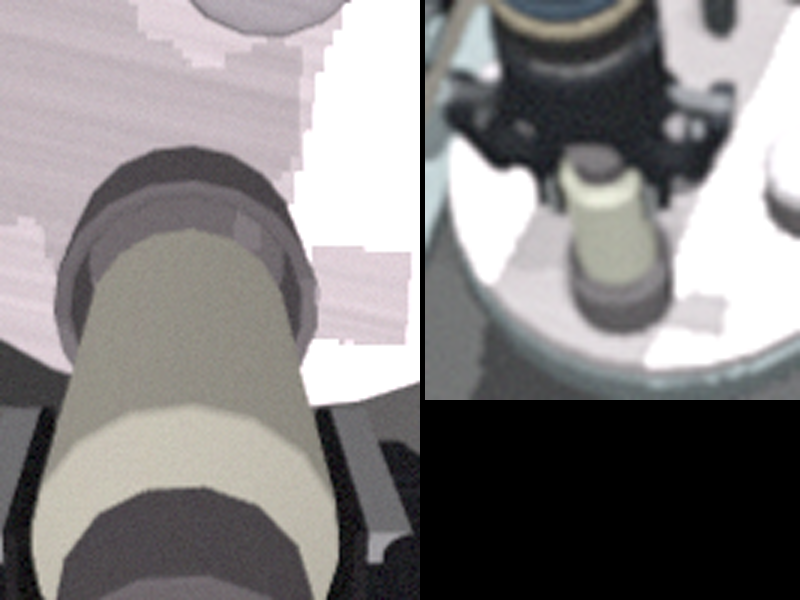

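The rim centre is at about column 282 and the bottle bottom at about column 283.5, so the lateral fit is good. Next I'll check the radial direction from the edge rows: rim at 180, bottle bottom at 196.

Run:
```python
from h import *
s=state();s["eef_pos"]=np.array([.6489,-.0907,.1502])
for n,X,v in[("rim",[.6455-.028,-.0897,.09],180.3),("bot",[.6455-.02,-.0897,.1502-.0533],196.3)]:
    p=prj(s,X);q=bpw(p[0],v,X[2],s);print(n,p,"dX mm",(q[0]-X[0])*1000)
```

```text
rim [282.91130222 177.75540399] dX mm 1.5572449068680383
bot [282.93861389 193.59670008] dX mm 1.643186004547048
```

Bottle and bore are aligned to well under 1 mm, so I'll lower it.

Emit:
jog_arm --series '[0.8, 0, 0, 0.3, 0, 0, 0, 0.8, 0, 0, 0.5, 0, 0, 0, 0.8, 0, 0, 0.5, 0, 0, 0, 0.8, 0, 0, 0.6, 0, 0, 0, 0.8, 0, 0, 0.6, 0, 0, 0, 0.8, 0, 0, 0.5, 0, 0, 0, 0.8, 0, 0, 0.4, 0, 0, 0, 0.8, 0, 0, 0.3, 0, 0, 0, 0.8, 0, 0, 0.2, 0, 0, 0, 0.8, 0, 0, 0, 0, 0, 0]'

```text
clock: 7.8
eef_pos: [0.6497, -0.0908, 0.1126]
tcp_rot: [[-1.0, -0.0, -0.001], [-0.0, 1.0, 0.0], [0.001, 0.0, -1.0]]
wrist_force: [-0.0, -0.3, -1.4]
opening: 0.0389
grip_force: 40.4
```

Emit:
jog_arm --series '[0.8, 0, 0, 0.1, 0, 0, 0, 0.8, 0, 0, 0.1, 0, 0, 0, 0.8, 0, 0, 0.1, 0, 0, 0, 0.8, 0, 0, 0.05, 0, 0, 0, 0.8, 0, 0, 0, 0, 0, 0, 0.8, 0, 0, 0, 0, 0, 0, 0.8, 0, 0, 0, 0, 0, 0, 0.8, 0, 0, 0, 0, 0, 0, 0.8, 0, 0, 0, 0, 0, 0, 0.8, 0, 0, 0, 0, 0, 0]'

```text
clock: 8.63
eef_pos: [0.6501, -0.0909, 0.1099]
tcp_rot: [[-1.0, -0.0, 0.0], [-0.0, 1.0, -0.0], [-0.0, -0.0, -1.0]]
wrist_force: [-0.2, 0.1, -1.5]
opening: 0.0389
grip_force: 40.4
```

Emit:
jog_arm --series '[0.8, 0, 0, 0.05, 0, 0, 0, 0.8, 0, 0, 0.05, 0, 0, 0, 0.8, 0, 0, 0.05, 0, 0, 0, 0.8, 0, 0, 0.05, 0, 0, 0, 0.8, 0, 0, 0, 0, 0, 0, 0.8, 0, 0, 0, 0, 0, 0, 0.8, 0, 0, 0, 0, 0, 0, 0.8, 0, 0, 0, 0, 0, 0, 0.8, 0, 0, 0, 0, 0, 0, 0.8, 0, 0, 0, 0, 0, 0]'

```text
clock: 9.47
eef_pos: [0.6501, -0.0909, 0.1079]
tcp_rot: [[-1.0, -0.0, 0.0], [-0.0, 1.0, -0.0], [-0.0, -0.0, -1.0]]
wrist_force: [0.8, 0.6, -1.1]
opening: 0.0392
grip_force: 40.4
```

Emit:
jog_arm --series '[0.8, 0, 0, 0.05, 0, 0, 0, 0.8, 0, 0, 0.05, 0, 0, 0, 0.8, 0, 0, 0.05, 0, 0, 0, 0.8, 0, 0, 0, 0, 0, 0, 0.8, 0, 0, 0, 0, 0, 0, 0.8, 0, 0, 0, 0, 0, 0, 0.8, 0, 0, 0, 0, 0, 0, 0.8, 0, 0, 0, 0, 0, 0, 0.8, 0, 0, 0, 0, 0, 0, 0.8, 0, 0, 0, 0, 0, 0]'

```text
clock: 10.3
eef_pos: [0.6503, -0.0909, 0.1079]
tcp_rot: [[-1.0, -0.0, 0.001], [-0.0, 1.0, -0.0], [-0.001, -0.0, -1.0]]
wrist_force: [-2.2, 0.8, 5.6]
opening: 0.0389
grip_force: 41.0
```

It's in contact with the floor, with z holding at .1079 and +5.6 N on the wrist. Releasing and rising.

Emit:
jog_arm --series '[0.45, 0, 0, 0, 0, 0, 0, 0.4, 0, 0, 0, 0, 0, 0, 0.3, 0, 0, 0, 0, 0, 0, 0.2, 0, 0, 0, 0, 0, 0, 0, 0, 0, 0, 0, 0, 0, 0, 0, 0, 0, 0, 0, 0, 0, 0, 0, 0, 0, 0, 0, 0, 0, 0, 0, 0, 0, 0, 0, 0, 0, 0, 0, 0, 0, 0, 0, 0, 0, 0, 0, 0]'

```text
clock: 11.13
eef_pos: [0.6501, -0.0909, 0.1063]
tcp_rot: [[-1.0, -0.0, 0.0], [-0.0, 1.0, -0.0], [-0.0, -0.0, -1.0]]
wrist_force: [-0.6, -1.1, -0.3]
opening: 0.0854
grip_force: 0.0
```

Emit:
jog_arm --series '[0, 0, 0, -0.5, 0, 0, 0, 0, 0, 0, -1, 0, 0, 0, 0, 0, 0, -2, 0, 0, 0, 0, 0, 0, -2.5, 0, 0, 0, 0, 0, 0, -2.5, 0, 0, 0, 0, 0, 0, -2.5, 0, 0, 0, 0, 2, 0, -1, 0, 0, 0, 0, 3, 0.5, 0, 0, 0, 0, 0, 3, 0.7, 0, 0, 0, 0, 0, 3, 0.7, 0, 0, 0, 0]'

```text
clock: 11.97
eef_pos: [0.5395, -0.072, 0.228]
tcp_rot: [[-1.0, -0.0, 0.003], [-0.0, 1.0, -0.001], [-0.003, -0.001, -1.0]]
wrist_force: [-0.3, -0.3, 0.5]
opening: 0.0853
grip_force: 0.0
```

Emit:
jog_arm --series '[0, 2, 0.6, 0, 0, 0, 0, 0, 1.5, 0.6, 0, 0, 0, 0, 0, 1, 0.3, 0, 0, 0, 0, 0, 0.5, 0.2, 0, 0, 0, 0, 0, 0, 0, 0, 0, 0, 0, 0, 0, 0, 0, 0, 0, 0, 0, 0, 0, 0, 0, 0, 0, 0, 0, 0, 0, 0, 0, 0, 0, 0, 0, 0, 0, 0, 0, 0, 0, 0, 0, 0, 0, 0]'

```text
clock: 12.8
eef_pos: [0.4903, -0.0551, 0.226]
tcp_rot: [[-1.0, -0.0, -0.001], [-0.0, 1.0, 0.0], [0.001, 0.0, -1.0]]
wrist_force: [-0.3, 0.0, 0.9]
opening: 0.0855
grip_force: 0.0
```

Run:
```python
from h import *
s=state();im=camera("wrist");cv2.imwrite("pics/w4.png",im[:,:,::-1])
print(s["clock"],s["eef_pos"],s["opening"])
print("knob top",prj(s,[.4855,-.054,.112]),"hub",prj(s,[.5678,-.0724,.068]),"cap",prj(s,[.6455,-.0897,.164]))
```

```text
12.8 [ 0.49029828 -0.05507085  0.22598827] 0.08551165676907578
knob top [282.66809956 197.02493171] hub [263.34695362 267.35579467] cap [235.91853428 417.06604515]
```

View pics/w4.png

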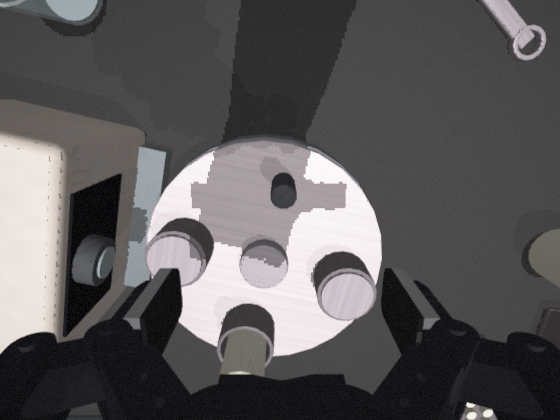

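The bottle is standing in the holder at (245,345). The knob top is at (284,192), as predicted. Next I'll turn the tool 13.4° so the fingers close along the tangent, descend over the knob and pinch it.

Emit:
jog_arm --series '[0, 0.5, 0.15, 2, 0, 0, 0, 0, 0, 0, 2.5, 0, 0, 6.7, 0, 0, 0, 2.5, 0, 0, 6.7, 0, 0, 0, 2.5, 0, 0, 0, 0, 0, 0, 2.5, 0, 0, 0, 0, 0, 0, 1.5, 0, 0, 0, 0, 0, 0, 1, 0, 0, 0, 0, 0, 0, 0.9, 0, 0, 0, 0, 0, 0, 0, 0, 0, 0, 0, 0, 0, 0, 0, 0, 0]'

```text
clock: 13.68
eef_pos: [0.4853, -0.0535, 0.0726]
tcp_rot: [[-0.973, 0.231, 0.0], [0.231, 0.973, -0.0], [-0.0, -0.0, -1.0]]
wrist_force: [0.2, 0.1, 0.1]
opening: 0.0855
grip_force: 0.0
```

Emit:
jog_arm --series '[0.4, 0, 0, 0, 0, 0, 0, 0.6, 0, 0, 0, 0, 0, 0, 0.7, 0, 0, 0, 0, 0, 0, 0.8, 0, 0, 0, 0, 0, 0, 1, 0, 0, 0, 0, 0, 0, 1, 0, 0, 0, 0, 0, 0, 1, 0, 0, 0, 0, 0, 0, 1, 0, 0, 0, 0, 0, 0, 1, 0, 0, 0, 0, 0, 0, 1, 0, 0, 0, 0, 0, 0]' --force 30

```text
clock: 14.52
eef_pos: [0.4853, -0.0536, 0.0729]
tcp_rot: [[-0.973, 0.231, 0.001], [0.231, 0.973, -0.0], [-0.001, -0.0, -1.0]]
wrist_force: [-1.2, 0.0, 4.4]
opening: 0.0205
grip_force: 29.6
```

Pinched, with a 20.5 mm opening on a 21 mm knob. Now I'll lead it round.

Emit:
jog_arm --series '[1, 0, 0.15, 0, 0, 0, 1, 1, -0.005, 0.297, 0, 0, 0, 2, 1, -0.012, 0.445, 0, 0, 0, 3, 1, -0.012, 0.445, 0, 0, 0, 3, 1, -0.012, 0.445, 0, 0, 0, 3, 1, -0.012, 0.445, 0, 0, 0, 3, 1, -0.012, 0.445, 0, 0, 0, 3, 1, -0.012, 0.445, 0, 0, 0, 3, 1, -0.012, 0.445, 0, 0, 0, 3, 1, -0.012, 0.445, 0, 0, 0, 3]'

```text
clock: 15.35
eef_pos: [0.5034, -0.0176, 0.0729]
tcp_rot: [[-0.76, 0.651, 0.001], [0.651, 0.76, 0.0], [-0.0, 0.001, -1.0]]
wrist_force: [0.8, 0.9, 4.7]
opening: 0.0199
grip_force: 29.8
```

Emit:
jog_arm --series '[1, -0.012, 0.445, 0, 0, 0, 3, 1, -0.012, 0.445, 0, 0, 0, 3, 1, -0.012, 0.445, 0, 0, 0, 3, 1, -0.012, 0.445, 0, 0, 0, 3, 1, -0.012, 0.445, 0, 0, 0, 3, 1, -0.012, 0.445, 0, 0, 0, 3, 1, -0.012, 0.445, 0, 0, 0, 3, 1, -0.012, 0.445, 0, 0, 0, 3, 1, -0.012, 0.445, 0, 0, 0, 3, 1, -0.012, 0.445, 0, 0, 0, 3]'

```text
clock: 16.18
eef_pos: [0.5388, 0.007, 0.0729]
tcp_rot: [[-0.333, 0.943, -0.001], [0.943, 0.333, -0.001], [-0.0, -0.001, -1.0]]
wrist_force: [-3.4, -0.4, 6.7]
opening: 0.0198
grip_force: 30.0
```

Run:
```python
from h import *
s=state();e=s["eef_pos"];d=e[:2]-[.5675,-.0728];print(s["clock"],e,np.degrees(np.arctan2(d[1],d[0])),np.hypot(*d),s["wrist_force"],s["opening"],np.degrees(np.arctan2(s["tcp_rot"][1][1],s["tcp_rot"][0][1])))
```

```text
16.1833 [0.53875877 0.00702631 0.07287818] 109.80126291194507 0.08484278324653172 [-3.39975593 -0.43532317  6.73843361] 0.019840947621465106 19.45576239060652
```

On track, with radius 84.8 mm and a bearing of 109.8°. The remaining turn is 33°.

Emit:
jog_arm --series '[1, -0.012, 0.445, 0, 0, 0, 3, 1, -0.012, 0.445, 0, 0, 0, 3, 1, -0.012, 0.445, 0, 0, 0, 3, 1, -0.012, 0.445, 0, 0, 0, 3, 1, -0.012, 0.445, 0, 0, 0, 3, 1, -0.012, 0.445, 0, 0, 0, 3, 1, -0.012, 0.445, 0, 0, 0, 3, 1, -0.012, 0.445, 0, 0, 0, 3, 1, -0.012, 0.445, 0, 0, 0, 3, 1, -0.012, 0.445, 0, 0, 0, 3]'

```text
clock: 17.02
eef_pos: [0.5837, 0.0108, 0.0729]
tcp_rot: [[0.184, 0.983, 0.001], [0.983, -0.184, 0.001], [0.001, 0.001, -1.0]]
wrist_force: [-1.2, 0.3, 4.3]
opening: 0.0199
grip_force: 29.9
```

Emit:
jog_arm --series '[1, -0.005, 0.297, 0, 0, 0, 2, 1, 0, 0.15, 0, 0, 0, 1, 1, 0, 0, 0, 0, 0, 0, 1, 0, 0, 0, 0, 0, 0, 1, 0, 0, 0, 0, 0, 0, 1, 0, 0, 0, 0, 0, 0, 1, 0, 0, 0, 0, 0, 0, 1, 0, 0, 0, 0, 0, 0, 1, 0, 0, 0, 0, 0, 0, 1, 0, 0, 0, 0, 0, 0]'

```text
clock: 17.85
eef_pos: [0.5876, 0.01, 0.0729]
tcp_rot: [[0.232, 0.973, 0.001], [0.973, -0.232, 0.001], [0.001, 0.0, -1.0]]
wrist_force: [-1.7, 1.3, 5.2]
opening: 0.0202
grip_force: 29.9
```

Emit:
jog_arm --series '[0.75, 0, 0, 0, 0, 0, 0, 0.7, 0, 0, 0, 0, 0, 0, 0.6, 0, 0, 0, 0, 0, 0, 0.4, 0, 0, 0, 0, 0, 0, 0.3, 0, 0, 0, 0, 0, 0, 0.3, 0, 0, 0, 0, 0, 0, 0.3, 0, 0, 0, 0, 0, 0, 0.3, 0, 0, 0, 0, 0, 0, 0.3, 0, 0, 0, 0, 0, 0, 0.3, 0, 0, 0, 0, 0, 0]'

```text
clock: 18.68
eef_pos: [0.5875, 0.0096, 0.0724]
tcp_rot: [[0.231, 0.973, 0.0], [0.973, -0.231, -0.0], [0.0, 0.0, -1.0]]
wrist_force: [-1.1, 0.3, 0.0]
opening: 0.0596
grip_force: 0.0
```

Emit:
jog_arm --series '[0.3, 0, 0, -0.5, 0, 0, 0, 0.3, 0, 0, -1.5, 0, 0, 0, 0.3, 0, 0, -2.5, 0, 0, 0, 0.3, 0, 0, -2.5, 0, 0, 0, 0.3, 0, 0, -2.5, 0, 0, 0, 0.3, 0, 0, -2.5, 0, 0, 0, 0.3, 0, 0, -2, 0, 0, 0, 0.3, 0, 0, -1, 0, 0, 0, 0.3, 0, 0, 0, 0, 0, 0, 0.3, 0, 0, 0, 0, 0, 0]'

```text
clock: 19.52
eef_pos: [0.5877, 0.0096, 0.2224]
tcp_rot: [[0.231, 0.973, 0.001], [0.973, -0.231, -0.0], [0.0, 0.001, -1.0]]
wrist_force: [-0.6, 0.3, -1.2]
opening: 0.0598
grip_force: 0.0
```

Run:
```python
from h import *
s=state();im=camera("wrist")[:,:,::-1];sc=camera("scene")[:,:,::-1]
print(s["clock"],s["eef_pos"],s["wrist_force"],"knob",prj(s,[.5872,.0099,.112]))
c=np.zeros((600,560,3),np.uint8);c[:420]=im;c[420:600,:270]=cv2.resize(sc[195:285,115:250],None,fx=2,fy=2)
cv2.imwrite("pics/w5.png",c)
```

```text
19.5167 [0.58773017 0.00956384 0.22244912] [-0.56317798  0.25548988 -1.23354213] knob [279.87731359 204.62226713]
```

View pics/w5.png

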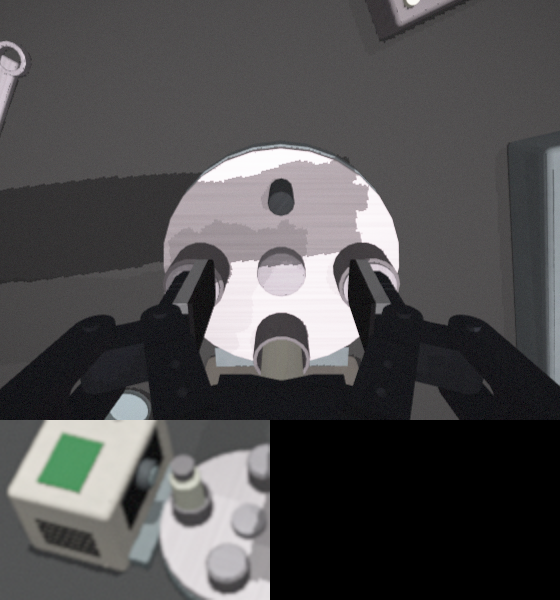

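The knob (281,204), hub (281,271) and holder (281,357) line up with the centre of the photometer's base plate at about column 281. The scene crop shows the bottle upright in the holder in front of the lens. The gripper is clear, so I'm handing in.

```bash
python3 -c "
from plant import *
print(hand_in())"
```

```text
the job is handed in; nothing more can be done
None
```

The job is handed in: in the last pictures the bottle stands upright in the open holder, the holder is squarely in front of the reading window, and the gripper is clear; `hand_in()` gave no verdict.

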